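# Stand the breakfast board up on end against the tea box

## Task

Take the small wooden breakfast board out of its stand and lean it against the front of the wooden tea box, on end (a short edge on the worktop, the long side going up), between the two little jars that stand before the box. Its foot must be a little out from the box so that it leans steadily back on the box's upper front edge, facing squarely out. Do not shift the tea box and leave all the jars and other things where they are.

Things in the scene. Friction and masses are not known exactly. Their poses are not given: they have to be found in the camera images.
- board: Small plain light-wood breakfast board, 170 x 100 x 10 mm, 0.1 to 0.2 kg, with a thin dark groove near the rim of both faces. It starts upright in its stand, a long edge down, 100 mm tall. Origin at its centre; x along the 10 mm thickness (at the start away from the robot), y along the 170 mm side (at the start to the robot's left), z along the 100 mm side (at the start up). Either end may be up at the finish, and either face out.
- board_stand: Fixed wooden base 60 mm deep (x), 100 mm wide (y), 20 mm high, with four upright 8 mm steel dowels that reach up to 58 mm above the worktop; the board stands on the base at 20 mm height in the 15 mm slot between the dowels, which stand at y = +-32 mm, so both ends of the board stick out free beyond the stand. Origin at the centre of the underside; y along the slot, z up.
- tea_box: Low lidded wooden tea box, loose, 0.8 to 1.6 kg (it slides if pushed hard), 85 mm deep (x), 225 mm long (y), 100 mm high, lid shut, edges rounded by 3 mm. Origin at the centre of the underside; x points away from the robot into the depth, y along its length to the robot's left, z up. Its front face is the plane x = -42.5 mm. The place for the board is at the middle of its length.
- honey_jar: Loose small round jar, 50 mm across, 70 mm high, before the front of the tea box, near one end of it. Origin at the centre of the underside.
- mustard_jar: Loose small round jar, 49 mm across, 66 mm high, before the front of the tea box, near the other end. The clear gap between the two jars is 121 to 136 mm, symmetric about the box's middle to about 4 mm: wide enough for the board on end but not on its long side. Origin at the centre of the underside.
- mug: Loose striped mug, 86 mm across without its handle, 101 mm high, at the back of the worktop; a bystander. Origin at the centre of the underside.
- salt_shaker: Loose glass shaker with a steel top, 44 mm across, 90 mm high, at the back; a bystander. Origin at the centre of the underside. (Furniture nearby: wall cabinets hang from 0.59 m above the worktop, beyond about x = 0.62 m; a tall cabinet stands right of about y = -0.43 m; an open shelf unit beyond about x = 0.63 m, right of y = -0.18 m.)

How it is judged:
By the outcome, as a careful person would: the job done as asked, in the order asked, and still so for the second after the job is handed in, with the robot touching nothing.
It also fails if it takes over 48 s, if anything falls off the work surface, if the arm or the gripper's body presses on something with over 40 N, if the wrist force passes 120 N, or if a joint passes its speed limit or range.

## Robot

A 6-joint arm with a two-finger parallel gripper is mounted at the origin on a cart in front of the work surface, level with it; the furniture and walls round the work are solid. World frame = base frame: x ahead of the robot, y to its left, z up, the work surface at z = 0. Lengths are in m, angles in rad, forces in N, time in s.
With the tool pointing down it reaches from about 0.35 to 0.725 m from the base axis. Payload 6 kg.
Tool frame: the origin (TCP) lies midway between the tips of the shut fingers; the grasp point (between the pads) lies 19 mm behind it; z points along the fingers, y is the line along which they close (so a half turn about z gives the same grasp; the last joint's range is limited). The gripper opens to 85 mm and grips with 20 to 120 N. Pads are 22 mm wide; open, the fingers measure 114 mm over their backs; the gripper's body (76 mm by 85 mm) begins 54 mm behind the grasp point. The pads swing forward as they close: fully open they stand 13 mm farther back than shut.
Start: joints at [1.678, 0.04, 0.085, 0, -1.615, -0.334], TCP at [0.135, 0.585, 0.231] pointing down, gripper open.
Joint ranges: [-2.56, 2.56], [-1.29, 2.01], [-1.08, 1.49], [-3.29, 1.98], [-2.81, -0.18], [-2.99, 2.99]. Speed limits (rad/s): [2.57, 2.57, 3.01, 3.14, 3.14, 3.14].

## Interface

Orientations are given as a unit quaternion [x, y, z, w].
In Python, from plant import read_state, cams, manip gives the robot as it stands.
- The arm moves only by the tool servo_tool, never from a script. Its argument "moves" is one flat list of numbers, 5 for each row, row after row: the opening, from -1 (shut) to 1 (fully open), then the shift along the tool's x, y, z in m, then the turn about the tool's z in rad. In form: [grip, dx, dy, dz, spin, grip, dx, dy, dz, spin, ...]. A call has 1 to 10 rows; each row is the pose to reach, as a shift and turn from the pose commanded when the call began, along the tool's axes at that moment; what a row does not reach only later rows make up. A row lasts 1/12 s, in which the tool goes at most 41.7 mm and 7.16 degrees, less where a joint would pass 70% of its speed; a pose out of reach is approached as far as the arm can. A call with a gripper value outside its range is refused whole. The fingers move at their own pace and stop on an object; "grip_force" is the grip in N (left out, the last holds). Time passes only in rows, so rows that repeat a pose let the fingers close. It gives the time, the measured TCP pose, the force, the opening and the grip force at its end, in the units of the state.
- read_state(): the state, without advancing time (a new reading comes with each control period).
- cams.get_image(name): name is "side" or "top"; returns the picture (480x640x3 uint8, red, green, blue); there is no depth.
- cams.get_calibration(name): a dict with "camera_matrix" (3x3 intrinsics, pixels), "xyz" and "orientation" of the camera in the world. Camera axes: x right, y down, z forward; pixel columns grow to the right and rows downward; lengths in m; the calibration is good to about 2 mm. A picture is of the moment at which its call begins. get_calibration takes no time and is no camera call.
- manip.hand_in(): hands the job in; it is judged then, once.
Trained networks look in the newest picture that a camera, given by its name, has taken for a name from the list of things; names that differ only in an ending like _2 or _b are one class to them, and where a whole thing is asked for, a point or a joint stands for the part that bears it (a point fixed in the world has none). Each returns a list of dicts, best first, with "confidence" (0 to 1); they miss things now and then, are a little off and sometimes report something else, mostly with a low value. They report only what shows in the picture. A call takes as long as a camera call.
- cams.masks_of(target, camera): "region" (480x640 bool, what is visible of it) and "bbox" ([left, top, width, height] as shares, 0 to 1, of the picture: columns of its width, rows of its height, round what is visible of it).
- cams.tip_of(target, camera): "at" ([column, row] as shares, 0 to 1, of the picture: columns of its width, rows of its height: a listed point, or the origin of a listed thing).
The state is a dict: "clock": time; "joints": joint angles; "qvel": joint speeds; "tau": joint torques, N m; "tcp_pos": TCP position; "orientation": TCP orientation; "contact_force": force on the tool from outside, world axes, zero at the start; "torque": the same for the moment, N m; "opening": finger opening in m; "grip_force": force on a finger pad.
Only numpy, scipy, OpenCV 4.12 (cv2) and the standard library are available. Lean on these libraries where they do the work, as an engineer would, in place of code of your own. Each camera call takes 0.05 s, during which the arm holds its last target. There are 200 camera calls.

## Working session

There is one attempt and no reset: what is moved stays moved. The work goes in short steps, Python scripts to look and compute and a tool call to move; the robot and the scene stay as the last step left them, time stands still between calls to the robot, and variables do not carry over. Pictures are saved under pics/ and viewed, at most 10 in all, crops included, and the job is handed in when it is done.

Besides the shell and the picture viewer there is one more tool, called after "Emit:" as a command line: name --argument value ..., lists and objects as JSON in quotes. servo_tool: Moves the arm, as the interface text tells. Its arguments: {"type":"object","properties":{"moves":{"type":"array","items":{"type":"number"}},"grip_force":{"type":"number"}},"required":["moves"]}

```bash
mkdir -p pics; ls; python3 - <<'E'
from plant import read_state,cams
import cv2,numpy as np
s=read_state();print({k:np.round(v,3).tolist() for k,v in s.items()})
for n in("side","top"):
    cv2.imwrite(f"pics/{n}0.png",cams.get_image(n)[:,:,::-1]);c=cams.get_calibration(n)
    print(n,np.round(c["camera_matrix"],1).tolist(),c["xyz"],c["orientation"])
    for t in("board","board_stand","tea_box","honey_jar","mustard_jar"):
        for d in cams.masks_of(t,n)[:1]: print(t,round(d["confidence"],2),np.round(np.array(d["bbox"])*[640,480,640,480],0))
        for d in cams.tip_of(t,n)[:1]: print("  tip",round(d["confidence"],2),np.round(np.array(d["at"])*[640,480],1))
E
```

```text
pics
{'clock': 0.0, 'joints': [1.678, 0.041, 0.084, -0.0, -1.615, -0.334], 'qvel': [-0.001, 0.001, 0.001, -0.0, -0.001, 0.001], 'tau': [-0.0, -36.82, 34.742, 6.932, -0.005, -0.0], 'tcp_pos': [0.135, 0.584, 0.23], 'orientation': [0.994, -0.113, -0.0, 0.001], 'contact_force': [0.297, -0.164, 0.495], 'torque': [-0.023, -0.011, -0.019], 'grip_force': 0.0, 'opening': 0.086}
side [[462.5, 0.0, 322.3], [0.0, 462.5, 235.8], [0.0, 0.0, 1.0]] [0.53581916 0.4660993  0.65731621] [-0.02476433  0.9143287  -0.40379939  0.01832497]
board 0.9 [361. 268.  22. 128.]
  tip 0.93 [370.4 324.3]
board_stand 0.82 [349. 315.  42.  62.]
  tip 0.82 [367.1 352.3]
tea_box 0.74 [314. 163.  50. 106.]
  tip 0.92 [337.8 231.6]
honey_jar 0.58 [361. 178.  23.  37.]
  tip 0.8 [369.  209.9]
mustard_jar 0.92 [360. 232.  28.  39.]
  tip 0.87 [371.9 264.3]
top [[445.9, 0.0, 321.7], [0.0, 445.9, 232.2], [0.0, 0.0, 1.0]] [ 0.54320302 -0.18377637  0.9335889 ] [-0.70213508  0.71149121 -0.01418904  0.02419213]
board 0.6 [166. 277. 100.  17.]
board_stand 0.83 [204. 266.  50.  33.]
  tip 0.56 [230.2 281. ]
tea_box 0.97 [315. 226. 118.  47.]
  tip 0.59 [368.2 249. ]
honey_jar 0.59 [396. 275.  32.  22.]
  tip 0.95 [410.2 285.3]
mustard_jar 0.61 [314. 275.  23.  25.]
  tip 0.7 [324.2 283.8]
```

View pics/side0.png

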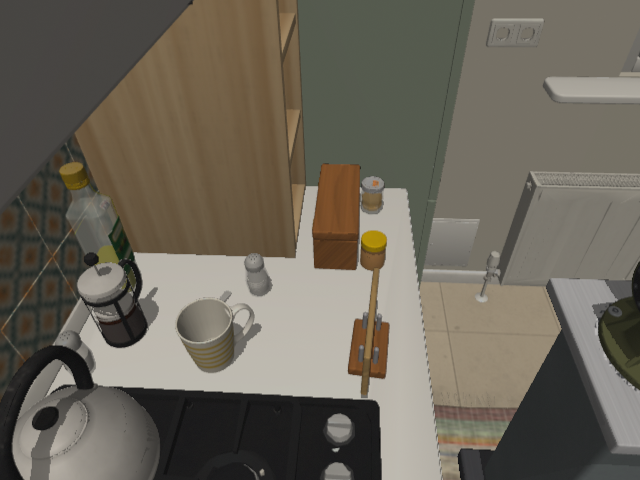

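View pics/top0.png

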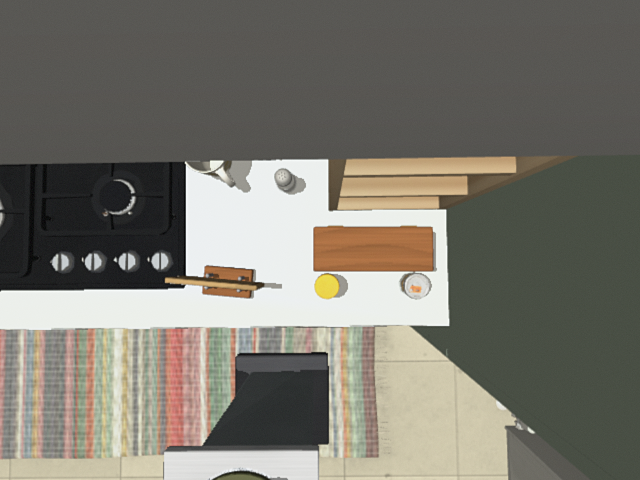

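Side picture: the board's long edge runs from about (378,268) to (365,394) in its stand. The box is at (337,215), with the yellow jar at (373,250) and the other jar at (372,195). The top picture shows the same layout: board (166,279)–(265,288), box 314–433 × 226–271. I'll fit the poses to silhouettes from both cameras.

```bash
cat > h.py <<'E'
import numpy as np,cv2
from scipy.optimize import minimize
from scipy.spatial.transform import Rotation as R
from plant import read_state,cams
CAL={n:cams.get_calibration(n) for n in("side","top")}
def proj(P,n):
    c=CAL[n];q=(np.asarray(P)-c["xyz"])@R.from_quat(c["orientation"]).as_matrix();u=q@np.array(c["camera_matrix"]).T
    return u[:,:2]/u[:,2:]
def ray(uv,n,z):
    c=CAL[n];d=R.from_quat(c["orientation"]).as_matrix()@np.linalg.solve(c["camera_matrix"],[*uv,1.])
    return c["xyz"]+d*(z-c["xyz"][2])/d[2]
def hull(P): return cv2.convexHull(np.float32(P)).reshape(-1,2)
def iou(a,b):
    i=cv2.intersectConvexConvex(a,b)[0];return i/(cv2.contourArea(a)+cv2.contourArea(b)-i)
def masks(t,names=("side","top")):
    H={}
    for n in names:
        for d in cams.masks_of(t,n)[:1]:
            m=d["region"].astype(np.uint8);k,l,s,_=cv2.connectedComponentsWithStats(m);m=(l==1+s[1:,4].argmax())
            v,u=np.nonzero(m);H[n]=hull(np.r_[np.c_[u,v],np.c_[u+1,v+1],np.c_[u+1,v],np.c_[u,v+1]]-.5)
    return H
def box(dx,dy,z0,z1): return np.array([[a*dx/2,b*dy/2,c] for a in(-1,1) for b in(-1,1) for c in(z0,z1)])
def cyl(r,h):
    t=np.linspace(0,2*np.pi,24);return np.array([[r*np.cos(a),r*np.sin(a),z] for a in t for z in(0,h)])
def fit(H,pts,x0,yaw=True):
    def pl(p): return pts@R.from_euler('z',p[2] if yaw else 0).as_matrix().T+[p[0],p[1],0]
    f=lambda p:-sum(iou(hull(proj(pl(p),n)),h) for n,h in H.items())
    s=np.array([.01,.01,.08])[:len(x0)];x0=np.array(x0)
    r=minimize(f,x0,method="Nelder-Mead",options=dict(initial_simplex=np.vstack([x0,x0+np.diag(s)]),xatol=1e-5,fatol=1e-5))
    return np.round(r.x,4),[round(float(iou(hull(proj(pl(r.x),n)),h)),3) for n,h in H.items()]
E
python3 - <<'E'
from h import *
for n in CAL: cams.get_image(n)
for t,pts,uv,z in(("board",box(.01,.17,.02,.12),(220,281),.07),("board_stand",box(.06,.1,0,.02),(230,281),0),("tea_box",box(.085,.225,0,.1),(372,249),.1),("honey_jar",cyl(.025,.07),(415,286),.05),("mustard_jar",cyl(.0245,.066),(326,286),.05)):
    p=ray(uv,"top",z);y=t[0] in"bt";H=masks(t);x0=[p[0],p[1]]+([0.05] if y else [])
    print(t,fit(H,pts,x0,y),*[(n,fit({n:h},pts,x0,y)) for n,h in H.items()])
print("stand dowel check: top board ends at z=.12",ray((166,279),"top",.12),ray((265,288),"top",.12))
E
```

```text
board (array([ 0.4957,  0.03  , -0.1092]), [0.831, 0.91]) ('side', (array([ 0.4958,  0.0299, -0.1129]), [0.84])) ('top', (array([ 0.4956,  0.0337, -0.098 ]), [0.928]))
board_stand (array([ 0.4942,  0.0229, -0.0894]), [0.434, 0.407]) ('side', (array([ 0.4906,  0.0214, -0.1685]), [0.443])) ('top', (array([ 0.5285,  0.0212, -0.075 ]), [0.423]))
tea_box (array([ 0.5566, -0.2672, -0.0123]), [0.958, 0.98]) ('side', (array([ 0.5562, -0.2711, -0.0129]), [0.967])) ('top', (array([ 0.5566, -0.266 , -0.0124]), [0.98]))
honey_jar (array([ 0.4844, -0.3528]), [0.932, 0.948]) ('side', (array([ 0.4847, -0.3538]), [0.937])) ('top', (array([ 0.4841, -0.3523]), [0.952]))
mustard_jar (array([ 0.4856, -0.1799]), [0.931, 0.917]) ('side', (array([ 0.4856, -0.1818]), [0.941])) ('top', (array([ 0.4859, -0.179 ]), [0.918]))
stand dowel check: top board ends at z=.12 [0.50583473 0.11287856 0.12      ] [ 0.48734241 -0.06817138  0.12      ]
```

```bash
cat >> h.py <<'E'
def delta(xyz,yaw_y,s=None):
    "tool-frame shift and spin to put the TCP at xyz with tool y along world heading yaw_y (mod pi)"
    s=s or read_state();M=R.from_quat(s["orientation"]).as_matrix();d=M.T@(np.array(xyz)-s["tcp_pos"])
    cur=np.arctan2(M[1,1],M[0,1]);sp=(cur-yaw_y+np.pi/2)%np.pi-np.pi/2
    return np.round(d,4),[round(sp,3),round(sp+np.pi*(-1 if sp>0 else 1),3)]
E
python3 - <<'E'
from h import *
a=cv2.imread("pics/top0.png")[250:310,155:285];cv2.imwrite("pics/c1.png",cv2.resize(a,None,fx=6,fy=6,interpolation=cv2.INTER_CUBIC))
print(delta([.4886,-.0426,.2],-.105))
E
```

```text
(array([0.4857, 0.5316, 0.0313]), [np.float64(1.449), np.float64(-1.693)])
```

View pics/c1.png

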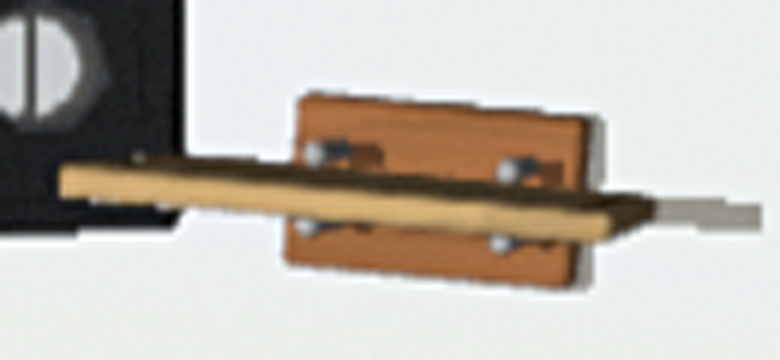

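The crop shows the board's light top edge running from (165,280) to (256,287.5). The dark part right of column 256 is its end face, and beyond that is shadow.

```bash
python3 - <<'E'
from h import *
a,b=ray((165,280),"top",.12),ray((256.3,287.5),"top",.12)
print(a,b,(a+b)/2,np.linalg.norm(a-b),np.arctan2(b[0]-a[0],a[1]-b[1]))
E
```

```text
[0.50403818 0.11470285 0.12      ] [ 0.48843465 -0.05232076  0.12      ] [0.49623641 0.03119104 0.12      ] 0.16775086856181334 -0.09315070423312867
```

Emit:
servo_tool --moves '[1,0.024,0.027,0,0.12,1,0.048,0.053,0,0.24,1,0.072,0.08,0,0.36,1,0.096,0.106,0,0.48,1,0.12,0.133,0,0.6,1,0.144,0.16,0,0.72,1,0.168,0.186,0,0.84,1,0.192,0.213,0,0.96,1,0.216,0.239,0,1.08,1,0.24,0.266,0,1.2]'

```text
clock: 2.53
tcp_pos: [0.3094, 0.27, 0.2316]
orientation: [0.754, -0.656, -0.0, -0.001]
contact_force: [0.9, 0.3, -0.2]
opening: 0.0856
grip_force: 0.0
```

```bash
python3 - <<'E'
from h import *
print(delta([.489,-.0395,.2],-.1))
E
```

```text
(array([ 0.3314, -0.1351,  0.0314]), [np.float64(0.239), np.float64(-2.903)])
```

Emit:
servo_tool --moves '[1,0.037,-0.015,0.0,0.03,1,0.074,-0.03,0,0.06,1,0.11,-0.045,0,0.09,1,0.147,-0.06,0,0.12,1,0.184,-0.075,0.0,0.15,1,0.221,-0.09,0,0.18,1,0.258,-0.105,0,0.21,1,0.295,-0.12,0.01,0.239,1,0.331,-0.135,0.02,0.239,1,0.331,-0.135,0.031,0.239]'

```text
clock: 3.37
tcp_pos: [0.4914, -0.042, 0.1992]
orientation: [-0.67, 0.742, -0.0, -0.001]
contact_force: [0.0, 1.6, -0.3]
opening: 0.0852
grip_force: 0.0
```

```bash
python3 - <<'E'
from h import *
print(read_state()["tcp_pos"],delta([.489,-.0395,.056],-.1))
cv2.imwrite("pics/t2.png",cv2.resize(cams.get_image("side")[220:420,260:460,::-1],None,fx=3,fy=3))
E
```

```text
[ 0.49142228 -0.04198468  0.1991759 ] (array([-0.0025,  0.0025,  0.1432]), [np.float64(-0.002), np.float64(3.14)])
```

View pics/t2.png

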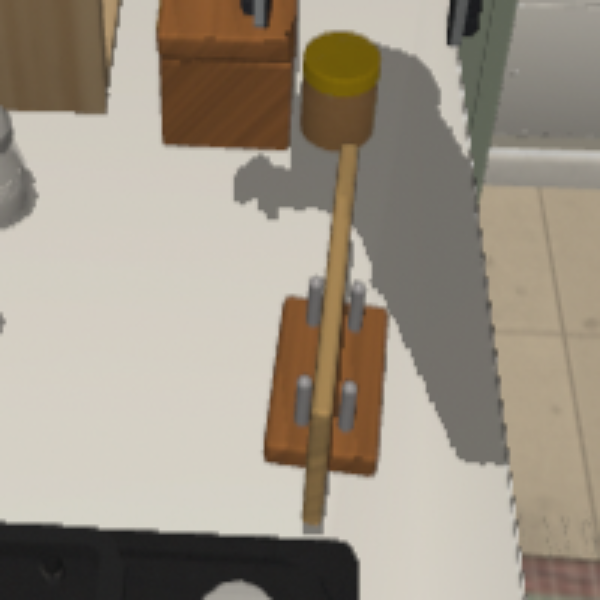

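The open fingers straddle the board's line, visible at crop (260,10) and (460,20). The board is free between the dowels, so I'll descend.

Emit:
servo_tool --moves '[1,-0.0025,0.0025,0.025,0,1,-0.0025,0.0025,0.05,0,1,-0.0025,0.0025,0.07,0,1,-0.0025,0.0025,0.09,0,1,-0.0025,0.0025,0.11,0,1,-0.0025,0.0025,0.125,0,1,-0.0025,0.0025,0.135,0,1,-0.0025,0.0025,0.143,0,1,-0.0025,0.0025,0.143,0]'

```text
clock: 4.17
tcp_pos: [0.4871, -0.0336, 0.0562]
orientation: [-0.673, 0.74, 0.0, -0.001]
contact_force: [0.1, 0.5, 0.1]
opening: 0.0859
grip_force: 0.0
```

Emit:
servo_tool --moves '[-1,0,0,0,0,-1,0,0,0,0,-1,0,0,0,0,-1,0,0,0,0,-1,0,0,0,0,-1,0,0,0,0,-1,0,0,0,0,-1,0,0,0,0]' --grip_force 20

```text
clock: 4.83
tcp_pos: [0.4879, -0.034, 0.0576]
orientation: [-0.673, 0.74, -0.0, 0.0]
contact_force: [-1.0, -0.4, 1.5]
opening: 0.0097
grip_force: 20.3
```

Emit:
servo_tool --moves '[-1,0,0,-0.01,0,-1,0,0,-0.03,0,-1,0,0,-0.055,0,-1,0,0,-0.085,0,-1,0,0,-0.115,0,-1,0,0,-0.145,0,-1,0,0,-0.17,0,-1,0,0,-0.19,0,-1,0,0,-0.2,0,-1,0,0,-0.2,0]'

```text
clock: 5.67
tcp_pos: [0.4883, -0.0341, 0.2599]
orientation: [-0.673, 0.74, -0.001, 0.001]
contact_force: [-0.2, 0.9, -2.2]
opening: 0.0093
grip_force: 20.0
```

```bash
python3 - <<'E'
from h import *
print(read_state()["contact_force"],read_state()["torque"])
cv2.imwrite("pics/s3.png",cams.get_image("side")[:,:,::-1])
E
```

```text
[-0.17494053  0.93230744 -2.20136078] [-0.08433753  0.01417036 -0.02050409]
```

View pics/s3.png

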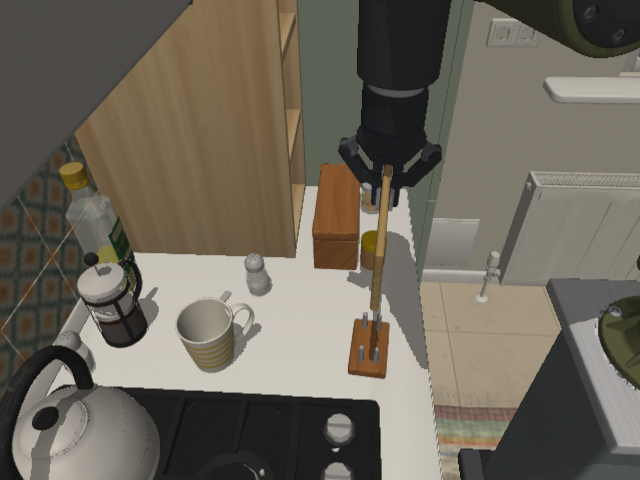

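The board has swung in the grip: its edge now runs from (387,165) down to (375,318), clear of the stand. Next I'll fit the hang angle.

```bash
cat >> h.py <<'E'
def hang(names=("side","top"),ext=.02,off=.045,show=True,cur=(1.2,0,0)):
    """board in the grip: angle a (0 = as in stand, pi/2 = on end), grasp at ext from its end, off below its top edge"""
    s=read_state();M=R.from_quat(s["orientation"]).as_matrix();G=np.array(s["tcp_pos"])+[0,0,.019]
    n=M[:,1]*np.sign(M[0,1]);n[2]=0;n/=np.linalg.norm(n);yv=np.cross([0,0,1],n)
    H=masks("board",names)
    def pts(p):
        a,e,o=p[0],ext+p[1],off+p[2];out=[]
        ey=np.cos(a)*yv-np.sin(a)*np.array([0,0,1.]);ez=np.sin(a)*yv+np.cos(a)*np.array([0,0,1.])
        return np.array([G+i*.005*n+j*ey+k*ez for i in(-1,1) for j in(-e,.17-e) for k in(o-.1,o)])
    f=lambda p:-sum(iou(hull(proj(pts(p),m)),h) for m,h in H.items())+200*(p[1]**2+p[2]**2)
    best=min((minimize(f,[a,0,0],method="Nelder-Mead",options=dict(initial_simplex=[[a,0,0],[a+.2,0,0],[a,.006,0],[a,0,.006]])) for a in(.3,.8,1.2,1.57)),key=lambda r:r.fun)
    return np.round(best.x,4),round(best.fun,3),{m:round(float(iou(hull(proj(pts(best.x),m)),h)),3) for m,h in H.items()},np.round(pts(best.x),3)
E
python3 - <<'E'
from h import *
cams.get_image("top");cams.get_image("side")
r=hang();print(*r)
print(hang(("side",))[:3],hang(("top",))[:3])
cv2.imwrite("pics/t4.png",cv2.resize(cams.get_image("top")[200:360,180:400,::-1],None,fx=3,fy=3))
E
```

```text
[ 1.4375e+00 -5.0000e-04 -1.0000e-04] -0.054 {'side': 0.0, 'top': 0.054} [[ 0.477 -0.09   0.286]
 [ 0.486  0.008  0.3  ]
 [ 0.479 -0.068  0.118]
 [ 0.488  0.031  0.131]
 [ 0.487 -0.091  0.286]
 [ 0.496  0.007  0.3  ]
 [ 0.489 -0.069  0.118]
 [ 0.498  0.03   0.131]]
(array([0.3, 0. , 0. ]), np.float64(0.0), {'side': 0.0}) (array([ 1.4377e+00, -5.0000e-04, -1.0000e-04]), np.float64(-0.054), {'top': 0.054})
```

View pics/t4.png

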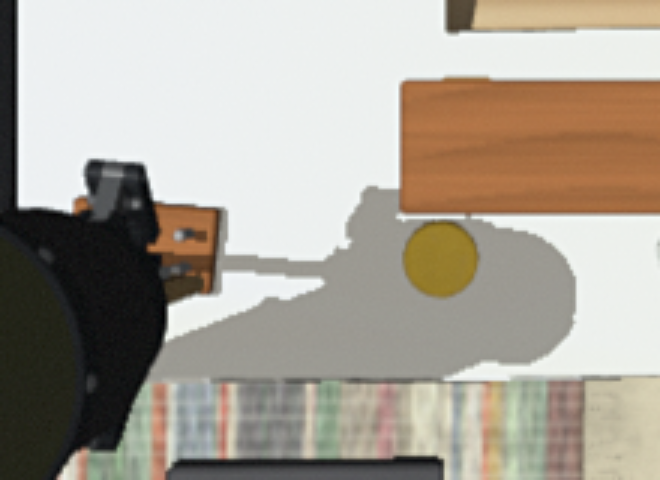

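```bash
python3 - <<'E'
from h import *
im=cv2.imread("pics/s3.png")
s=read_state();M=R.from_quat(s["orientation"]).as_matrix();G=np.array(s["tcp_pos"])+[0,0,.019]
n=M[:,1]*np.sign(M[0,1]);yv=np.cross([0,0,1],n)
for a in(1.1,1.3,1.45,1.57,1.7):
    ey=np.cos(a)*yv-np.sin(a)*np.array([0,0,1.]);ez=np.sin(a)*yv+np.cos(a)*np.array([0,0,1.])
    P=[G+j*ey+k*ez for j,k in((-.02,-.055),(-.02,.045),(.15,-.055),(.15,.045))]
    print(a,*[np.round(proj(P,m),0).astype(int).tolist() for m in CAL])
for d in cams.masks_of("board","side")[:3]:print(d["confidence"],np.array(d["bbox"])*[640,480,640,480])
cv2.imwrite("pics/s5.png",cv2.resize(im[150:340,310:450],None,fx=3.1,fy=3.1,interpolation=cv2.INTER_CUBIC))
E
```

```text
1.1 [[386, 176], [385, 187], [376, 286], [373, 313]] [[267, 298], [198, 296], [236, 287], [180, 285]]
1.3 [[387, 170], [384, 195], [377, 271], [374, 308]] [[266, 299], [195, 295], [254, 289], [197, 285]]
1.45 [[387, 165], [384, 201], [378, 259], [374, 301]] [[264, 300], [193, 295], [266, 290], [210, 286]]
1.57 [[388, 162], [383, 206], [379, 249], [375, 295]] [[262, 300], [193, 294], [276, 291], [221, 286]]
1.7 [[388, 159], [383, 211], [380, 238], [376, 287]] [[259, 300], [192, 294], [286, 292], [232, 287]]
0.71 [177.28  297.984  77.12   74.016]
0.64 [369.728 166.704  25.28  145.824]
```

View pics/s5.png

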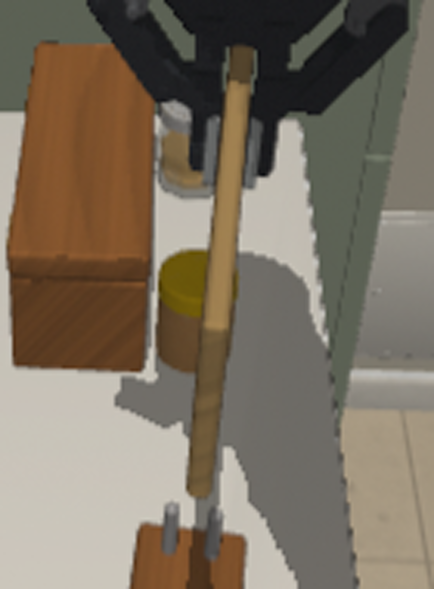

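```bash
python3 - <<'E'
from h import *
s=read_state();M=R.from_quat(s["orientation"]).as_matrix();G=np.array(s["tcp_pos"])+[0,0,.019]
n=M[:,1]*np.sign(M[0,1]);yv=np.cross([0,0,1],n)
for a in(0,.2,.4,.5,.6,.8):
    ey=np.cos(a)*yv-np.sin(a)*np.array([0,0,1.]);ez=np.sin(a)*yv+np.cos(a)*np.array([0,0,1.])
    P=[G+j*ey+k*ez for j,k in((-.02,-.055),(-.02,.045),(.15,-.055),(.15,.045))]
    print(a,*[np.round(proj(P,m),0).astype(int).tolist() for m in CAL])
E
```

```text
0 [[382, 218], [388, 160], [373, 310], [379, 249]] [[247, 294], [234, 300], [142, 285], [111, 289]]
0.2 [[383, 211], [388, 162], [373, 315], [377, 273]] [[253, 294], [227, 299], [157, 284], [118, 287]]
0.4 [[384, 203], [387, 166], [373, 316], [375, 292]] [[258, 295], [219, 299], [174, 284], [127, 286]]
0.5 [[384, 200], [387, 168], [373, 314], [374, 299]] [[261, 296], [216, 299], [183, 284], [134, 285]]
0.6 [[384, 196], [387, 170], [373, 311], [374, 305]] [[262, 296], [212, 298], [191, 285], [140, 285]]
0.8 [[385, 188], [386, 176], [374, 303], [373, 312]] [[265, 297], [206, 297], [209, 285], [155, 285]]
```

The networks mistake the board, so I read the crop myself. Its bright long edge ends at pixel (379,255) and the end face at (374,310). That means the board is still level (a≈0.05) and friction holds it. I'll turn it on end in the grip by pushing its free end against a fixed stand dowel, below grip level.

```bash
python3 - <<'E'
from h import *
for uv in((238.3,290.5),(240.8,278.3),(206.7,287.5),(207.7,275.5)): print(ray(uv,"top",.058))
D=ray((238.3,290.5),"top",.058)
for th in(60,65,70):
    t=np.radians(th);d=np.array([np.cos(t),np.sin(t)]);g=D[:2]-.175*d
    print(th,g,delta([*g,.2409],t-np.pi/2))
E
```

```text
[ 0.47883529 -0.00695135  0.058     ]
[ 0.50256819 -0.011931    0.058     ]
[0.4854151  0.05516728 0.058     ]
[0.50883512 0.05322377 0.058     ]
60 [ 0.39133529 -0.1585058 ] (array([0.133 , 0.084 , 0.0159]), [np.float64(0.429), np.float64(-2.713)])
65 [ 0.40487709 -0.16555521] (array([0.1388, 0.0698, 0.0159]), [np.float64(0.341), np.float64(-2.8)])
70 [ 0.41898177 -0.17139756] (array([0.1432, 0.0553, 0.0159]), [np.float64(0.254), np.float64(-2.887)])
```

Emit:
servo_tool --moves '[-1,0.014,0.009,0,0.05,-1,0.033,0.021,0,0.11,-1,0.053,0.034,0,0.17,-1,0.073,0.046,0,0.23,-1,0.093,0.059,0,0.29,-1,0.108,0.068,0,0.34,-1,0.12,0.076,0,0.39,-1,0.128,0.081,0,0.41,-1,0.133,0.084,0,0.429,-1,0.133,0.084,0,0.429]'

```text
clock: 6.95
tcp_pos: [0.3912, -0.159, 0.2574]
orientation: [-0.499, 0.866, -0.0, 0.0]
contact_force: [0.1, 0.6, -2.2]
opening: 0.0095
grip_force: 20.0
```

Emit:
servo_tool --moves '[-1,0,0,0.015,0,-1,0,0,0.035,0,-1,0,0,0.06,0,-1,0,0,0.085,0,-1,0,0,0.11,0,-1,0,0,0.135,0,-1,0,0,0.155,0,-1,0,0,0.17,0,-1,0,0,0.18,0,-1,0,0,0.186,0]'

```text
clock: 7.78
tcp_pos: [0.3912, -0.158, 0.0699]
orientation: [-0.5, 0.866, 0.001, -0.001]
contact_force: [-1.0, -0.0, -2.9]
opening: 0.0097
grip_force: 20.0
```

```bash
python3 - <<'E'
from h import *
t=np.radians(60);d=np.array([np.cos(t),np.sin(t)]);D=np.array([.479,-.007])
s=read_state();print(s["tcp_pos"],np.dot(s["tcp_pos"][:2]-D,d),delta([*(D-.16*d),.066],t-np.pi/2))
cv2.imwrite("pics/t6.png",cv2.resize(cams.get_image("top")[220:340,180:380,::-1],None,fx=4,fy=4))
E
```

```text
[ 0.39122952 -0.15802859  0.0698677 ] -0.17467982920401331 (array([-0.0147, -0.0005,  0.0039]), [np.float64(0.001), np.float64(-3.141)])
```

View pics/t6.png

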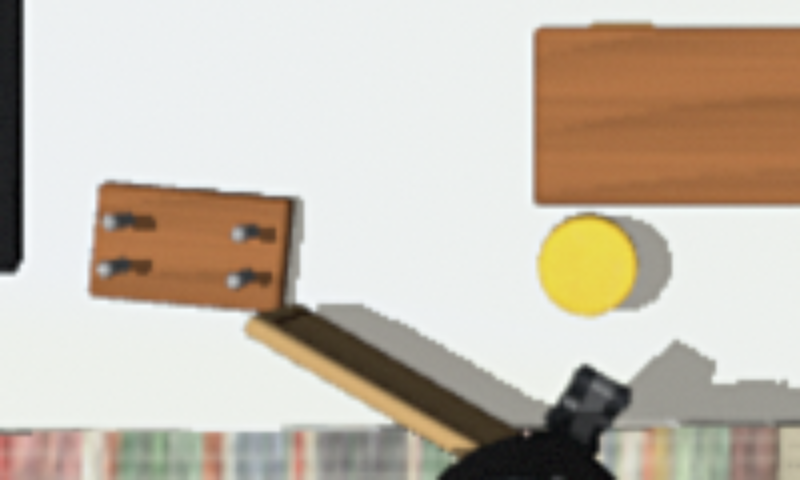

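The crop shows the board's free end near (262,322), aimed at the front-right dowel (240,280). I'll push and raise along an arc.

Emit:
servo_tool --moves '[-1,-0.01,0,0.004,0,-1,-0.02,0,0.004,0,-1,-0.026,0,0.0,0,-1,-0.029,0,-0.012,0,-1,-0.033,0,-0.024,0,-1,-0.037,0,-0.034,0,-1,-0.042,0,-0.044,0,-1,-0.048,0,-0.053,0,-1,-0.055,0,-0.064,0,-1,-0.055,0,-0.064,0]'

```text
clock: 8.67
tcp_pos: [0.4208, -0.1099, 0.1382]
orientation: [-0.5, 0.866, -0.001, 0.002]
contact_force: [-1.4, -0.5, -0.7]
opening: 0.0097
grip_force: 20.2
```

```bash
python3 - <<'E'
from h import *
s=read_state();print(s["contact_force"],s["torque"])
t=np.radians(60);d=np.array([np.cos(t),np.sin(t)]);D=np.array([.479,-.007]);print(np.dot(s["tcp_pos"][:2]-D,d))
cams.get_image("side")
for x in cams.masks_of("board","side")[:3]:print(x["confidence"],np.array(x["bbox"])*[640,480,640,480])
cv2.imwrite("pics/s7.png",cv2.resize(cams.get_image("side")[180:380,310:470,::-1],None,fx=3,fy=3))
E
```

```text
[-1.4362302  -0.50464641 -0.74429309] [-0.31008067  0.0567176  -0.02423983]
-0.11818269702750361
0.79 [371.904 203.904  56.832 109.584]
```

View pics/s7.png

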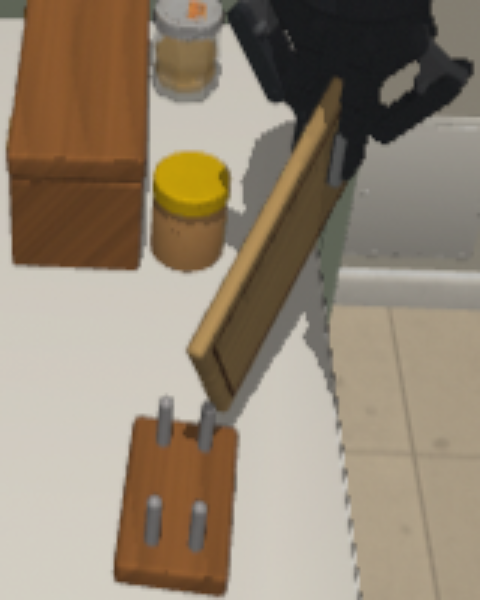

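The board's lower free corner at crop (222,407) rests on the dowel. Next I'll work out the angle from the corners at (373,297), (384,316) and (423,207).

```bash
cat >> h.py <<'E'
def ang(C,cam="side"):
    "C: dict (j,k)->pixel; fits a and the grip offsets ext, off"
    s=read_state();M=R.from_quat(s["orientation"]).as_matrix();G=np.array(s["tcp_pos"])+[0,0,.019]
    yv=-M[:,0]*np.array([1,1,0]);Z=np.array([0,0,1.])
    J=np.array(list(C));U=np.array(list(C.values()))
    def f(p):
        ey=np.cos(p[0])*yv-np.sin(p[0])*Z;ez=np.sin(p[0])*yv+np.cos(p[0])*Z
        P=[G+(j-p[1])*ey+(k-p[2])*ez for j,k in J];return np.r_[(proj(P,cam)-U).ravel(),(np.array(p[1:])-[.02,.055])*300]
    from scipy.optimize import least_squares
    r=least_squares(f,[.6,.02,.055]);return np.round(r.x,3),np.round(r.fun,1)
E
python3 - <<'E'
from h import *
print(ang({(.17,.1):(373.3,296.7),(.17,0):(384,315.7),(0,.1):(422.7,207.3)}))
E
```

```text
(array([0.446, 0.023, 0.059]), array([ 0.1,  1.6, -1.4,  0.9,  0.6, -2.5,  0.9,  1.2]))
```

Emit:
servo_tool --moves '[-1,-0.006,0,-0.006,0,-1,-0.012,0,-0.013,0,-1,-0.018,0,-0.018,0,-1,-0.024,0,-0.022,0,-1,-0.031,0,-0.027,0,-1,-0.038,0,-0.031,0,-1,-0.043,0,-0.034,0,-1,-0.043,0,-0.034,0]'

```text
clock: 9.48
tcp_pos: [0.4414, -0.0728, 0.1704]
orientation: [-0.5, 0.866, -0.0, 0.001]
contact_force: [-2.4, -2.0, 4.5]
opening: 0.0099
grip_force: 20.9
```

```bash
python3 - <<'E'
from h import *
t=np.radians(60);d=np.array([np.cos(t),np.sin(t)]);D=np.array([.479,-.007]);s=read_state();print(np.dot(s["tcp_pos"][:2]-D,d))
cv2.imwrite("pics/s8.png",cv2.resize(cams.get_image("side")[180:380,310:470,::-1],None,fx=3,fy=3))
E
```

```text
-0.07577022748109494
```

View pics/s8.png

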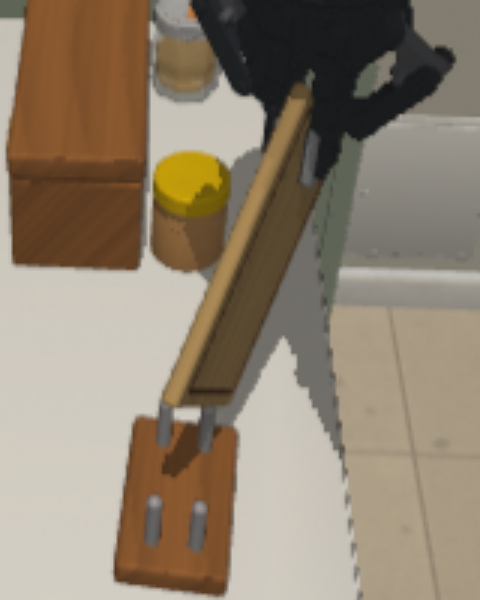

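This was my tenth picture, so from here on I work numerically. It shows the free-end corners at (366,314) and (387,313), and the held corner at (409,209).

```bash
python3 - <<'E'
from h import *
print(ang({(.17,.1):(366,314),(.17,0):(387.3,313.3),(0,.1):(409.3,209.3)}))
cams.get_image("side")
H=masks("board",("side",));print(H["side"].min(0),H["side"].max(0),[x["confidence"] for x in cams.masks_of("board","side")])
E
```

```text
(array([0.825, 0.024, 0.061]), array([-0.4,  1.9, -2. , -1.7, -0.2, -0.6,  1.3,  1.8]))
[365.5 208.5] [416.5 314.5] [0.67]
```

Emit:
servo_tool --moves '[-1,-0.008,0,-0.004,0,-1,-0.016,0,-0.008,0,-1,-0.024,0,-0.012,0,-1,-0.032,0,-0.015,0,-1,-0.042,0,-0.017,0,-1,-0.052,0,-0.019,0,-1,-0.062,0,-0.02,0,-1,-0.072,0,-0.02,0,-1,-0.082,0,-0.02,0,-1,-0.085,0,-0.02,0]'

```text
clock: 10.52
tcp_pos: [0.4839, 0.0014, 0.1895]
orientation: [-0.5, 0.866, -0.0, 0.0]
contact_force: [-1.8, -1.1, 3.3]
opening: 0.0096
grip_force: 20.7
```

```bash
python3 - <<'E'
from h import *
s=read_state();print(s["torque"])
for n in CAL: cams.get_image(n)
for n in CAL:
  H=masks("board",(n,));print(n,[ (h.min(0),h.max(0)) for h in H.values()],[round(x["confidence"],2) for x in cams.masks_of("board",n)])
print(hang(("side",),.022,.042))
E
```

```text
[-0.54477966  0.72686017 -0.04401181]
side [(array([353.5, 234.5], dtype=float32), array([399.5, 342.5], dtype=float32))] [0.77, 0.75]
top [(array([219.5, 283.5], dtype=float32), array([248.5, 318.5], dtype=float32))] [0.88]
(array([ 1.3328e+00, -2.0000e-04, -4.0000e-03]), np.float64(-0.835), {'side': 0.839}, array([[ 0.446, -0.054,  0.215],
       [ 0.495,  0.03 ,  0.238],
       [ 0.466, -0.02 ,  0.05 ],
       [ 0.515,  0.065,  0.073],
       [ 0.455, -0.059,  0.215],
       [ 0.503,  0.025,  0.238],
       [ 0.475, -0.025,  0.05 ],
       [ 0.523,  0.06 ,  0.073]]))
```

The board is at about 76° on end. I'll lift it, carry it clear in front of the jars at the box's middle, square it, and press its foot flat on the worktop there.

Emit:
servo_tool --moves '[-1,0,0,-0.015,0,-1,0,0,-0.04,0,-1,0,0,-0.07,0,-1,0,0,-0.085,0,-1,0,0,-0.09,0]'

```text
clock: 11.28
tcp_pos: [0.4836, -0.0003, 0.2817]
orientation: [-0.5, 0.866, -0.0, 0.002]
contact_force: [-0.6, 0.4, -1.1]
opening: 0.0099
grip_force: 20.1
```

```bash
python3 - <<'E'
from h import *
print(read_state()["tcp_pos"],delta([.415,-.2665,.28],-.012))
E
```

```text
[ 4.83597862e-01 -2.84846961e-04  2.81692175e-01] (array([ 0.2648, -0.074 ,  0.0013]), [np.float64(-0.513), np.float64(2.629)])
```

Emit:
servo_tool --moves '[-1,0.015,-0.004,0,-0.03,-1,0.04,-0.011,0,-0.08,-1,0.07,-0.02,0,-0.14,-1,0.105,-0.029,0,-0.2,-1,0.14,-0.039,0,-0.27,-1,0.175,-0.049,0,-0.34,-1,0.21,-0.059,0,-0.4,-1,0.24,-0.067,0,-0.46,-1,0.258,-0.072,0,-0.5,-1,0.265,-0.074,0,-0.513]'

```text
clock: 12.12
tcp_pos: [0.413, -0.2686, 0.2771]
orientation: [-0.703, 0.711, 0.001, -0.001]
contact_force: [-0.0, 0.1, -1.1]
opening: 0.0096
grip_force: 20.0
```

Emit:
servo_tool --moves '[-1,0,0,0.015,0,-1,0,0,0.04,0,-1,0,0,0.065,0,-1,0,0,0.09,0,-1,0,0,0.11,0,-1,0,0,0.122,0,-1,0,0,0.13,0,-1,0,0,0.135,0,-1,0,0,0.137,0]'

```text
clock: 12.87
tcp_pos: [0.4145, -0.2665, 0.142]
orientation: [-0.703, 0.711, 0.0, -0.0]
contact_force: [-0.7, 0.3, -1.4]
opening: 0.0099
grip_force: 20.0
```

```bash
python3 - <<'E'
from h import *
s=read_state();print(s["torque"],s["contact_force"],delta([.415,-.2665,.129],-.012))
for n in CAL: cams.get_image(n)
for n in CAL:
  H=masks("board",(n,));print(n,[ (h.min(0),h.max(0)) for h in H.values()],[round(x["confidence"],2) for x in cams.masks_of("board",n)])
print(hang(("side",),.022,.042)[:3],hang(("top",),.022,.042)[:3])
E
```

```text
[-0.03527211  0.00984087  0.01473027] [-0.70215638  0.26785502 -1.38860854] (array([-0.    , -0.0005,  0.013 ]), [np.float64(0.001), np.float64(-3.141)])
side [(array([403.5, 152.5], dtype=float32), array([420.5, 246.5], dtype=float32))] [0.66]
top [(array([333.5, 317.5], dtype=float32), array([371.5, 333.5], dtype=float32))] [0.64, 0.31]
(array([1.1567, 0.0062, 0.0054]), np.float64(-0.822), {'side': 0.835}) (array([ 1.3353, -0.0031,  0.0036]), np.float64(-0.371), {'top': 0.375})
```

Emit:
servo_tool --moves '[-1,0,0,0.003,0,-1,0,0,0.005,0,-1,0,0,0.007,0,-1,0,0,0.009,0]'

```text
clock: 13.6
tcp_pos: [0.415, -0.2669, 0.135]
orientation: [-0.703, 0.711, -0.001, -0.0]
contact_force: [-3.9, 3.4, 12.8]
opening: 0.0103
grip_force: 22.1
```

Emit:
servo_tool --moves '[-1,0,0,0.001,0,-1,0,0,0.002,0,-1,0,0,0.003,0,-1,0,0,0.003,0]'

```text
clock: 13.93
tcp_pos: [0.4154, -0.2675, 0.1349]
orientation: [-0.703, 0.711, -0.003, 0.0]
contact_force: [-4.4, 4.4, 16.8]
opening: 0.0099
grip_force: 24.5
```

```bash
python3 - <<'E'
from h import *
s=read_state();print(s["torque"],s["contact_force"])
for n in CAL: cams.get_image(n)
H=masks("board");print({n:(h.min(0),h.max(0)) for n,h in H.items()})
for n in CAL:
    print(n,[np.round(np.array(x["bbox"])*[640,480,640,480]).tolist()+[round(x["confidence"],2)] for x in cams.masks_of("board",n)])
    print(hang((n,),.019,.042)[:3])
print(H["side"].round().astype(int).tolist());print(H["top"].round().astype(int).tolist())
M=R.from_quat(s["orientation"]).as_matrix();G=np.array(s["tcp_pos"])+[0,0,.019]
n=M[:,1]*np.sign(M[0,1]);yv=np.cross([0,0,1],n)
for a in(1.2,1.33,1.45,1.57):
    ey=np.cos(a)*yv-np.sin(a)*np.array([0,0,1.]);ez=np.sin(a)*yv+np.cos(a)*np.array([0,0,1.])
    P=[G+j*ey+k*ez for j,k in((-.02,-.058),(-.02,.042),(.15,-.058),(.15,.042))]
    print(a,*[np.round(proj(P,m),0).astype(int).tolist() for m in CAL])
E
```

```text
[ 1.75519089  1.96521289 -0.08183774] [-4.44202564  4.35541712 16.76674175]
{'side': (array([402.5, 155.5], dtype=float32), array([419.5, 249.5], dtype=float32)), 'top': (array([332.5, 316.5], dtype=float32), array([371.5, 332.5], dtype=float32))}
side [[405.0, 155.0, 18.0, 96.0, 0.82], [247.0, 256.0, 26.0, 38.0, 0.54]]
(array([1.2294, 0.008 , 0.0062]), np.float64(-0.817), {'side': 0.838})
top [[334.0, 319.0, 41.0, 16.0, 0.61]]
(array([ 1.2839, -0.0031,  0.0035]), np.float64(-0.384), {'top': 0.388})
[[420, 176], [416, 216], [412, 244], [412, 248], [410, 250], [408, 250], [406, 248], [406, 244], [402, 228], [402, 218], [404, 196], [406, 190], [412, 158], [414, 156], [416, 156], [416, 156], [420, 166]]
[[372, 320], [370, 322], [364, 332], [362, 332], [354, 332], [348, 332], [342, 328], [336, 326], [334, 324], [332, 322], [332, 320], [334, 318], [336, 318], [342, 316], [346, 316], [364, 318], [370, 318], [372, 320]]
1.2 [[410, 157], [416, 168], [404, 237], [409, 255]] [[413, 330], [361, 333], [369, 317], [324, 320]]
1.33 [[411, 154], [416, 171], [403, 230], [408, 253]] [[414, 330], [358, 333], [379, 317], [333, 319]]
1.45 [[411, 151], [416, 175], [403, 223], [407, 250]] [[414, 331], [356, 332], [388, 318], [341, 318]]
1.57 [[412, 148], [416, 178], [403, 215], [406, 246]] [[414, 332], [354, 332], [398, 318], [349, 318]]
```

The foot's corner jams on friction. I'll ease the pressure and drag toward the low side so that foot friction turns the board upright.

Emit:
servo_tool --moves '[-1,0,0,-0.005,0,-1,-0.005,0,-0.005,0,-1,-0.01,0,-0.005,0,-1,-0.015,0,-0.004,0,-1,-0.02,0,-0.003,0,-1,-0.025,0,-0.002,0,-1,-0.03,0,0.0,0,-1,-0.036,0,0.001,0,-1,-0.042,0,0.002,0,-1,-0.042,0,0.002,0]'

```text
clock: 15.17
tcp_pos: [0.415, -0.2233, 0.1279]
orientation: [-0.704, 0.711, 0.0, 0.0]
contact_force: [-0.6, 0.6, 0.6]
opening: 0.0099
grip_force: 20.5
```

```bash
python3 - <<'E'
from h import *
s=read_state();print(s["torque"],s["contact_force"])
for n in CAL: cams.get_image(n)
H=masks("board");print({n:(h.min(0),h.max(0)) for n,h in H.items()})
M=R.from_quat(s["orientation"]).as_matrix();G=np.array(s["tcp_pos"])+[0,0,.019]
n=M[:,1]*np.sign(M[0,1]);yv=np.cross([0,0,1],n)
for a in(1.2,1.33,1.45,1.57):
    ey=np.cos(a)*yv-np.sin(a)*np.array([0,0,1.]);ez=np.sin(a)*yv+np.cos(a)*np.array([0,0,1.])
    P=[G+j*ey+k*ez for j,k in((-.02,-.058),(-.02,.042),(.15,-.058),(.15,.042))]
    print(a,*[np.round(proj(P,m),0).astype(int).tolist() for m in CAL])
E
```

```text
[-0.03929719  0.10993107  0.0068037 ] [-0.57487163  0.5580417   0.59451314]
{'side': (array([403.5, 169.5], dtype=float32), array([421.5, 261.5], dtype=float32)), 'top': (array([326.5, 317.5], dtype=float32), array([344.5, 329.5], dtype=float32))}
1.2 [[412, 173], [419, 186], [405, 253], [411, 275]] [[387, 329], [334, 333], [348, 317], [302, 320]]
1.33 [[413, 169], [418, 189], [405, 246], [409, 272]] [[387, 330], [331, 333], [358, 317], [311, 319]]
1.45 [[413, 166], [418, 193], [404, 239], [408, 269]] [[387, 331], [329, 332], [367, 317], [319, 318]]
1.57 [[414, 164], [418, 196], [404, 231], [407, 264]] [[387, 332], [328, 332], [376, 318], [328, 318]]
```

Emit:
servo_tool --moves '[-1,0,0,0.001,0,-1,0,0,0.003,0,-1,0,0,0.003,0]'

```text
clock: 15.62
tcp_pos: [0.4157, -0.2246, 0.1278]
orientation: [-0.703, 0.711, -0.001, 0.001]
contact_force: [-2.2, 6.0, 12.8]
opening: 0.0099
grip_force: 22.5
```

```bash
python3 - <<'E'
from h import *
s=read_state();print(s["torque"],s["contact_force"])
print(delta([.415,-.2605,.134],-.0123),delta([.489,-.2605,.134],-.0123))
E
```

```text
[ 2.22765452  1.31974235 -0.1475079 ] [-2.2372376   6.03879068 12.81914685]
(array([ 0.0359,  0.0003, -0.0062]), [np.float64(0.001), np.float64(-3.14)]) (array([ 0.0351, -0.0737, -0.006 ]), [np.float64(0.001), np.float64(-3.14)])
```

Emit:
servo_tool --moves '[-1,0,0,-0.005,0,-1,0.004,0,-0.009,0,-1,0.014,0,-0.009,0,-1,0.026,0,-0.009,0,-1,0.033,0,-0.009,0,-1,0.036,0,-0.009,0,-1,0.036,0,-0.009,0]'

```text
clock: 16.2
tcp_pos: [0.4142, -0.2613, 0.1337]
orientation: [-0.703, 0.712, 0.001, -0.0]
contact_force: [0.5, -0.2, -2.3]
opening: 0.0103
grip_force: 20.2
```

```bash
python3 - <<'E'
from h import *
s=read_state();print(s["torque"],s["contact_force"],delta([.489,-.2605,.134],-.0123))
for n in CAL: cams.get_image(n)
H=masks("board");print({n:(h.min(0),h.max(0)) for n,h in H.items()})
print(H["side"].round().astype(int).tolist());print(H["top"].round().astype(int).tolist())
M=R.from_quat(s["orientation"]).as_matrix();G=np.array(s["tcp_pos"])+[0,0,.019]
n=M[:,1]*np.sign(M[0,1]);yv=np.cross([0,0,1],n)
for a in(1.45,1.52,1.57,1.62):
    ey=np.cos(a)*yv-np.sin(a)*np.array([0,0,1.]);ez=np.sin(a)*yv+np.cos(a)*np.array([0,0,1.])
    P=[G+i*n+j*ey+k*ez for j,k in((-.023,-.056),(-.023,.044),(.147,-.056),(.147,.044)) for i in(-.005,.005)]
    print(a,*[np.round(proj(P,m),0).astype(int).tolist() for m in CAL])
E
```

```text
[ 0.04163079 -0.01173219  0.05112203] [ 0.47596105 -0.20036305 -2.32385263] (array([-0.0018, -0.0748, -0.0004]), [np.float64(-0.0), np.float64(3.141)])
{'side': (array([403.5, 155.5], dtype=float32), array([420.5, 245.5], dtype=float32)), 'top': (array([343.5, 317.5], dtype=float32), array([367.5, 332.5], dtype=float32))}
[[420, 176], [416, 222], [414, 234], [412, 242], [410, 244], [410, 246], [406, 246], [406, 244], [404, 240], [404, 228], [404, 206], [406, 192], [414, 158], [414, 156], [418, 156], [418, 158], [420, 172]]
[[368, 322], [360, 332], [358, 332], [350, 332], [348, 330], [344, 326], [344, 324], [344, 318], [344, 318], [366, 318], [368, 320]]
1.45 [[415, 152], [410, 152], [420, 176], [414, 176], [406, 224], [402, 224], [410, 252], [405, 252]] [[410, 335], [409, 329], [351, 336], [351, 330], [385, 321], [385, 316], [337, 321], [337, 317]]
1.52 [[415, 151], [410, 150], [420, 178], [414, 178], [406, 220], [402, 220], [410, 250], [405, 250]] [[409, 336], [409, 330], [350, 336], [350, 330], [390, 321], [390, 316], [342, 321], [342, 316]]
1.57 [[416, 150], [410, 149], [420, 180], [414, 179], [406, 217], [402, 217], [409, 249], [404, 248]] [[409, 336], [409, 330], [349, 336], [349, 330], [394, 321], [394, 316], [345, 321], [345, 316]]
1.62 [[416, 149], [411, 149], [420, 181], [414, 181], [406, 214], [401, 214], [409, 247], [404, 247]] [[408, 336], [408, 330], [348, 335], [348, 329], [398, 321], [398, 316], [349, 321], [349, 316]]
```

Emit:
servo_tool --moves '[-1,-0.001,-0.008,0,0,-1,-0.001,-0.02,0,0,-1,-0.002,-0.034,0,0,-1,-0.002,-0.048,0,0,-1,-0.003,-0.06,0,0,-1,-0.003,-0.069,0,0,-1,-0.003,-0.075,0,0,-1,-0.003,-0.075,0,0]'

```text
clock: 17.07
tcp_pos: [0.4906, -0.258, 0.1339]
orientation: [-0.703, 0.711, 0.0, -0.0]
contact_force: [-0.6, 0.0, -0.9]
opening: 0.0099
grip_force: 20.2
```

```bash
python3 - <<'E'
from h import *
s=read_state();print(s["torque"],s["contact_force"],delta([.489,-.26,.1278],-.0123))
for n in CAL: cams.get_image(n)
H=masks("board");print({n:(h.min(0),h.max(0)) for n,h in H.items()})
print(H["side"].round().astype(int).tolist());print(H["top"].round().astype(int).tolist())
M=R.from_quat(s["orientation"]).as_matrix();G=np.array(s["tcp_pos"])+[0,0,.019]
n=M[:,1]*np.sign(M[0,1]);yv=np.cross([0,0,1],n)
for a in(1.52,1.57,1.62):
    ey=np.cos(a)*yv-np.sin(a)*np.array([0,0,1.]);ez=np.sin(a)*yv+np.cos(a)*np.array([0,0,1.])
    P=[G+i*n+j*ey+k*ez for j,k in((-.023,-.056),(-.023,.044),(.147,-.056),(.147,.044)) for i in(-.005,.005)]
    print(a,*[np.round(proj(P,m),0).astype(int).tolist() for m in CAL])
for t,pts,x0 in(("honey_jar",cyl(.025,.07),(.4844,-.3528)),("mustard_jar",cyl(.0245,.066),(.4856,-.18)),("tea_box",box(.085,.225,0,.1),(.5566,-.2672,-.0123))):
    print(t,{m:fit({m:h},pts,x0,len(x0)>2) for m,h in masks(t).items()})
E
```

```text
[0.05278587 0.043453   0.01296829] [-0.5974646   0.04238012 -0.92167261] (array([0.002 , 0.0015, 0.0061]), [np.float64(0.002), np.float64(-3.14)])
{'side': (array([367.5, 154.5], dtype=float32), array([377.5, 229.5], dtype=float32))}
[[378, 174], [376, 198], [374, 224], [374, 228], [372, 230], [368, 230], [368, 228], [368, 218], [368, 192], [372, 154], [376, 154], [376, 156], [378, 170]]Traceback (most recent call last):
  File "<stdin>", line 5, in <module>
KeyError: 'top'
```

```bash
python3 - <<'E'
from h import *
s=read_state();M=R.from_quat(s["orientation"]).as_matrix();G=np.array(s["tcp_pos"])+[0,0,.019]
n=M[:,1]*np.sign(M[0,1]);yv=np.cross([0,0,1],n)
for a in(1.57,):
    ey=np.cos(a)*yv-np.sin(a)*np.array([0,0,1.]);ez=np.sin(a)*yv+np.cos(a)*np.array([0,0,1.])
    P=[G+i*n+j*ey+k*ez for j,k in((-.023,-.056),(-.023,.044),(.147,-.056),(.147,.044)) for i in(-.005,.005)]
    print(a,*[np.round(proj(P,m),0).astype(int).tolist() for m in CAL])
for m in CAL: cams.get_image(m)
for t,pts,x0 in(("honey_jar",cyl(.025,.07),(.4844,-.3528)),("mustard_jar",cyl(.0245,.066),(.4856,-.18)),("tea_box",box(.085,.225,0,.1),(.5566,-.2672,-.0123))):
    print(t,{m:fit({m:h},pts,x0,len(x0)>2) for m,h in masks(t).items()})
E
```

```text
1.57 [[377, 149], [372, 149], [378, 179], [372, 179], [372, 217], [367, 216], [372, 248], [367, 248]] [[406, 291], [406, 285], [347, 291], [347, 285], [392, 284], [392, 280], [343, 285], [343, 280]]
honey_jar {'side': (array([ 0.497 , -0.3599]), [0.374])}
mustard_jar {'side': (array([ 0.4852, -0.1811]), [0.954])}
tea_box {'side': (array([ 0.5569, -0.2714, -0.0085]), [0.967]), 'top': (array([ 0.5678, -0.2675, -0.0488]), [0.816])}
```

Emit:
servo_tool --moves '[-1,0.002,0.0015,0.002,0,-1,0.002,0.0015,0.004,0,-1,0.002,0.0015,0.006,0,-1,0.002,0.0015,0.007,0,-1,0.002,0.0015,0.008,0,-1,0.002,0.0015,0.008,0]'

```text
clock: 18.17
tcp_pos: [0.4883, -0.2604, 0.1278]
orientation: [-0.703, 0.711, -0.001, 0.0]
contact_force: [-1.8, 2.4, 5.8]
opening: 0.0097
grip_force: 21.3
```

The board stands on its end 21 mm out from the box. I'll open partway so the fingers still catch it, then walk it back onto the box edge.

Emit:
servo_tool --moves '[-1,0,0,-0.001,0,-1,0,0,-0.001,0,-0.6,0,0,-0.001,0,-0.5,0,0,-0.001,0,-0.4,0,0,-0.001,0,-0.3,0,0,-0.001,0,-0.3,0,0,-0.001,0,-0.3,0,0,-0.001,0]'

```text
clock: 18.83
tcp_pos: [0.4882, -0.2603, 0.1273]
orientation: [-0.703, 0.711, -0.0, -0.0]
contact_force: [1.4, 0.6, 0.1]
opening: 0.0299
grip_force: 0.0
```

Emit:
servo_tool --moves '[-0.3,0,-0.003,-0.001,0,-0.3,0,-0.006,-0.001,0,-0.3,0,-0.009,-0.001,0,-0.3,0,-0.012,-0.001,0,-0.3,0,-0.015,-0.001,0,-0.3,0,-0.018,-0.001,0,-0.3,0,-0.021,-0.001,0,-0.3,0,-0.024,-0.001,0,-0.3,0,-0.027,-0.001,0,-0.3,0,-0.03,-0.001,0]'

```text
clock: 19.67
tcp_pos: [0.5185, -0.2606, 0.1283]
orientation: [-0.703, 0.711, -0.0, -0.0]
contact_force: [0.6, -0.6, 0.5]
opening: 0.0299
grip_force: 0.0
```

```bash
python3 - <<'E'
from h import *
s=read_state();print(s["torque"],s["contact_force"],s["opening"])
for m in CAL: cams.get_image(m)
H=masks("board");print({n:(h.min(0),h.max(0)) for n,h in H.items()})
print({n:h.round().astype(int).tolist() for n,h in H.items()})
E
```

```text
[-0.04877461 -0.0234605  -0.02459552] [ 0.59683946 -0.60637609  0.4810847 ] 0.029902781336520322
{'side': (array([352.5, 155.5], dtype=float32), array([372.5, 231.5], dtype=float32))}
{'side': [[372, 230], [366, 232], [364, 232], [362, 228], [354, 194], [352, 186], [352, 178], [354, 156], [354, 156], [358, 156], [360, 156], [360, 160], [372, 216]]}
```

Emit:
servo_tool --moves '[-0.2,0,0,0,0,-0.1,0,0,0,0,-0.1,0,0,-0.008,0,-0.1,0,0,-0.02,0,-0.1,0,0,-0.035,0,-0.1,0,0,-0.055,0,-0.1,0,0,-0.08,0,-0.1,0,0,-0.11,0,-0.1,0,0,-0.14,0,-0.1,0,0,-0.16,0]'

```text
clock: 20.7
tcp_pos: [0.5182, -0.2612, 0.2936]
orientation: [-0.703, 0.711, -0.002, 0.001]
contact_force: [0.5, -0.3, 1.1]
opening: 0.0387
grip_force: 0.0
```

Emit:
servo_tool --moves '[0,-0.03,0.01,-0.01,0,0,-0.06,0.02,-0.01,0,0,-0.1,0.03,-0.01,0,0,-0.14,0.04,-0.01,0,0,-0.18,0.05,-0.01,0,0,-0.22,0.06,-0.01,0,0,-0.26,0.06,-0.01,0,0,-0.3,0.06,-0.01,0,0,-0.33,0.06,-0.01,0,0,-0.33,0.06,-0.01,0]'

```text
clock: 21.53
tcp_pos: [0.4613, 0.0741, 0.2992]
orientation: [-0.705, 0.709, 0.0, 0.001]
contact_force: [0.4, -0.5, -0.8]
opening: 0.0426
grip_force: 0.0
```

```bash
python3 - <<'E'
from h import *
for m in CAL: cams.get_image(m)
for t,pts,x0 in(("honey_jar",cyl(.025,.07),(.4844,-.3528)),("mustard_jar",cyl(.0245,.066),(.4856,-.18)),("tea_box",box(.085,.225,0,.1),(.5566,-.2672,-.0123))):
    print(t,{m:fit({m:h},pts,x0,len(x0)>2) for m,h in masks(t).items()})
H=masks("board");print({n:h.round().astype(int).tolist() for n,h in H.items()})
# leaning board: p = foot x, y, yaw, lean, roll
B=box(.01,.17,-.05,.05)
def pts(p):
    L=np.array([[a,b,c] for a in(-.01,0) for b in(-.05,.05) for c in(0,.17)])
    return L@(R.from_euler('z',p[2])*R.from_euler('y',p[3])).as_matrix().T+[p[0],p[1],0]
for w in(("side",),("top",),("side","top")):
    if not all(n in H for n in w): continue
    f=lambda p:-sum(iou(hull(proj(pts(p),n)),H[n]) for n in w)
    x0=np.array([.4933,-.2665,-.012,.2]);r=minimize(f,x0,method="Nelder-Mead",options=dict(initial_simplex=np.vstack([x0,x0+np.diag([.008,.008,.06,.06])]),maxiter=800))
    print(w,np.round(r.x,4),r.fun)
for n in H: print(n,np.round(proj(pts([.4933,-.2665,-.012,.205]),n)).astype(int).tolist())
E
```

```text
honey_jar {'side': (array([ 0.4604, -0.4279]), [0.145]), 'top': (array([ 0.4845, -0.3522]), [0.948])}
mustard_jar {'side': (array([ 0.4855, -0.1815]), [0.955]), 'top': (array([ 0.4855, -0.1791]), [0.96])}
tea_box {'side': (array([ 0.5588, -0.2712,  0.0089]), [0.941]), 'top': (array([ 0.5566, -0.2663, -0.0124]), [0.975])}
{'side': [[372, 228], [372, 230], [368, 230], [364, 230], [362, 228], [352, 186], [352, 178], [354, 156], [356, 154], [358, 154], [358, 154], [372, 212], [372, 218]], 'top': [[402, 270], [400, 274], [396, 278], [394, 280], [390, 284], [388, 284], [386, 286], [348, 286], [344, 284], [344, 282], [344, 276], [344, 268], [346, 266], [346, 266], [350, 264], [398, 264], [402, 266], [402, 266]]}
('side',) [ 0.4922 -0.2638 -0.0178  0.2214] -0.827967679933026
('top',) [ 0.4917 -0.2621 -0.0126  0.2173] -0.9600023224637315
('side', 'top') [ 0.4918 -0.2619 -0.0143  0.2201] -1.7683538667672405
side [[372, 217], [359, 152], [372, 249], [358, 182], [367, 218], [354, 152], [367, 250], [353, 182]]
top [[392, 285], [406, 270], [344, 285], [348, 271], [392, 280], [406, 265], [344, 280], [348, 265]]
```

```bash
python3 -c "
from plant import manip;print(manip.hand_in())"
```

```text
the job is handed in; nothing more can be done
None
```

I handed the job in at about 22 s: the board leans on end against the tea box's upper front edge, between the two jars, square to the box, about 4 mm off its middle, foot about 22 mm out; the box and both jars measured where they began (mug and shaker not re-measured), and the robot is clear.

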